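# Silence the bedside alarm and switch it off

### The arm

A 6-joint arm with a two-finger parallel gripper is mounted at the origin on the work surface. World frame = base frame: x ahead of the robot, y to its left, z up, the work surface at z = 0. Lengths are in m, angles in degrees, forces in N, time in s.
With the tool pointing down it reaches from about 0.4 to 0.825 m from the base axis. Payload 7 kg.
Tool frame: the origin (TCP) lies at the very end of the fingers, on their centre line; the grasp point (between the pads) lies 19 mm behind it; z points along the fingers, y is the line along which they close (so a half turn about z gives the same grasp; the last joint's range is limited). The gripper opens to 88 mm and grips with 3 to 60 N. Pads are 19 mm wide; open, the fingers measure 130 mm over their backs; the gripper's body (78 mm by 193 mm) begins 47 mm behind the grasp point.
Start: joints at [-54.884, 20.546, 0.682, 0, -70.136, -16.507], TCP at [0.215, -0.64, 0.227] pointing down, gripper open.
Joint ranges: [-176.03, 176.03], [-82.01, 121.73], [-58.28, 71.71], [-173.87, 95.51], [-174.79, -0.11], [-173.66, 173.66]. Speed limits (degrees/s): [136.94, 136.94, 172.46, 180, 180, 180].

### API

Orientations are given as [roll, pitch, yaw] about the fixed x, y, z axes, in that order (R = Rz(yaw) Ry(pitch) Rx(roll)).
In Python, from plant import r gives the robot as it stands. The module is installed in compiled form; this text tells all that it offers.
- The arm moves only by the tool jog_arm, never from a script. Its arguments are lists of equal length, an entry for each row: "travel": the shift along the tool's x, y, z each as a share of 50 cm, from -1 to 1, a list of three; "dr": the turn, a rotation vector about the tool's x, y, z each as a share of 360 degrees, from -1 to 1, a list of three; "claw": the opening, from 0 (shut) to 1 (fully open). A call has exactly 10 rows; each row is the pose to reach, as a shift and turn from the pose commanded when the call began, along the tool's axes at that moment, turning the shorter way round; what a row does not reach only later rows make up. A row lasts 1/8 s, in which the tool goes at most 62.5 mm and 10.7 degrees, less where a joint would pass 70% of its speed; a pose out of reach is approached as far as the arm can. A call with a number of a shift or a turn outside -1 to 1 is refused whole. A call with a gripper value outside its range is refused whole. The fingers move at their own pace and stop on an object; "newtons" is the grip in N (left out, the last holds). Time passes only in rows, so rows that repeat a pose let the fingers close, or fill a call up. It gives the time, the measured TCP pose, the force, the opening and the grip force at its end, in the units of the state.
- r.get_state(): the state, without advancing time (a new reading comes with each control period).
- r.capture(name): name is "scene" or "top" or "wrist"; returns a dict with "pixels" (480x640x3 uint8, red, green, blue), "range_z" (480x640 float32, m along the optical axis (not along the pixel's ray), 0 where there is no reading), "fx", "fy", "cx", "cy" (pixels), "position" and "attitude" of the camera in the world; the wrist camera has in their place "hand_eye" (4x4, takes a point from camera to tool coordinates, whose origin is the TCP and whose axes are the flange's). Camera axes: x right, y up, looking along -z (the intrinsics and any distortion apply to the point x, -y, -z); pixel columns grow to the right and rows downward; lengths in m; the calibration is good to about 2 mm. A picture is of the moment at which its call begins: read the wrist's pose just before it.
- r.close_job(): hands the job in; it is judged then, once.
Trained networks look in the newest picture that a camera, given by its name, has taken for a name from the list of things; names that differ only in an ending like _2 or _b are one class to them, and where a whole thing is asked for, a point or a joint stands for the part that bears it (a point fixed in the world has none). Each returns a list of dicts, best first, with "conf" (0 to 1); they miss things now and then, are a little off and sometimes report something else, mostly with a low value. They report only what shows in the picture. A call takes as long as a camera call.
- r.boxes_of(name, camera): "extent" ([left, top, right, bottom] in pixels, round what is visible of it).
- r.regions_of(name, camera): "pixels" (480x640 bool, what is visible of it) and "extent" ([left, top, right, bottom] in pixels, round what is visible of it).
- r.tip_of(name, camera): "at" ([column, row] in pixels: a listed point, or the origin of a listed thing).
The state is a dict: "time_s": time; "joints": joint angles; "qd": joint speeds; "joint_torque": joint torques, N m; "tcp_pos": TCP position; "eef_rot": TCP orientation; "contact_force": force on the tool from outside, world axes, zero at the start; "moment": the same for the moment, N m; "gripper_width": finger opening in m; "gripper_force": force on a finger pad.
Only numpy, scipy, OpenCV 4.12 (cv2) and the standard library are available. Lean on these libraries where they do the work, as an engineer would, in place of code of your own. Each camera call takes 0.05 s, during which the arm holds its last target. There are 200 camera calls.

### The job

The box-shaped bedside clock is ringing: with the fingertips, press the broad bar on its top all the way down to stop it and let it come up again, then push the alarm lever on the clock's top over past its centre so that it snaps to the side away from the dial. Only press and push: pick nothing up. Leave the like lever on the round sound machine and everything else on the table alone.

Things in the scene. Friction and masses are not known exactly. Their poses are not given: they have to be found in the camera images.
- clock: White box-shaped clock radio, held fast to the table by its sticky feet, 110 (x) x 200 (y) x 80 (z) mm; origin at the centre of its underside, z up. The black face with the round dial is its +x side. On its flat top (80 mm up) are the stop bar, centred 50 mm to +y, and the alarm lever, pivoted 65 mm to -y.
- bar_top (a point): Centre of the top face of the white stop bar on the clock, 92 mm above the table; the bar is 40 (clock x) x 70 (clock y) mm and stands 12 mm out of the clock's top.
- stop_bar (a joint): Travel of the stop bar, m: 0 up, 0.006 fully down. A spring returns it; it takes about 1.6 N to start and 4 N to reach the bottom.
- alarm_lever_tip (a point): Centre of the cross bar at the tip of the clock's steel alarm lever: the cross bar is a cylinder 16 mm in diameter and 20 mm long along the clock's y, on a rod 8 mm in diameter. It lies 44 mm from the pivot (the pivot is at clock x = 0, y = -65 mm, height 80 mm). At the start it leans to the dial side, 19 mm to clock +x and 40 mm above the clock's top.
- alarm_lever (a joint): Angle of the clock's alarm lever, rad: 0 = leaning 0.45 rad to the dial side (+x of the clock), alarm set; 0.45 = upright; 0.9 = leaning 0.45 rad away from the dial (-x of the clock), alarm off. Over-centre spring: it takes about 1.7 N at the tip to leave an end, less and less up to the centre; once past 0.45 it snaps by itself to the other end.
- sound_machine: Round white sound machine, fast on the table, a drum 112 mm in diameter and 78 mm high with a lever of the same kind on its top; origin at the centre of its underside. To be left alone.
- sound_lever (a joint): Angle of the sound machine's lever, rad: 0 at the start, 0.9 when flipped. To be left at 0.
- pill_bottle: Loose white pill bottle, 48 mm in diameter, 85 mm high, standing on the dial side of the clock; origin at the centre of its underside.
- tumbler: Loose empty glass tumbler, 68 mm in diameter, 140 mm high, standing on the dial side of the clock; origin at the centre of its underside.
- mug: Loose white mug, 80 mm in diameter, 90 mm high, near the sound machine; origin at the centre of its underside.
- phone: Loose black phone lying flat, 72 x 150 x 9 mm; origin at the centre of its underside.
- glasses_case: Loose grey glasses case, 160 x 60 x 38 mm; origin at the centre of its underside.

How it is judged (in metres and radians):
On the way, in this order (a step that is already met when the one before it is completed fails the run):
1. the stop bar is pressed all the way down (at least 4.5 of 6 mm) while the alarm lever is still on the dial side (value of joint stop_bar above 0.0045 m and value of joint alarm_lever below 0.3 rad), for 0.05 s.
2. the stop bar has come up again, the lever still on the dial side (value of joint stop_bar below 0.0015 m and value of joint alarm_lever below 0.45 rad), for 0.02 s.
3. the alarm lever has snapped over to the side away from the dial (value of joint alarm_lever above 0.8 rad), for 0.2 s.
At the end, for the whole second after the job is handed in: The alarm lever rests at its far end (above 0.8 rad), the stop bar is up (within 1.5 mm), the sound machine's lever is where it was and every loose thing is within 30 mm of its place (value of joint alarm_lever above 0.8 rad and value of joint stop_bar below 0.0015 m and value of joint sound_lever below 0.15 rad and distance of each of pill_bottle, tumbler, mug, phone, glasses_case from where it was at the start of the episode below 0.03 m); the robot touches nothing.
It fails at once if the sound machine's lever is moved (value of joint sound_lever above 0.3 rad).
It fails at once if a bystander is shifted by more than 30 mm (distance of any of pill_bottle, tumbler, mug, phone, glasses_case from where it was at the start of the episode above 0.03 m).
It fails at once if a bystander is lifted by 15 mm (height (world z) of any of pill_bottle, tumbler, mug, phone, glasses_case above 0.015 m).
It also fails if it takes over 45 s, if anything falls off the work surface, if the arm or the gripper's body presses on something with over 40 N, if the wrist force passes 120 N, or if a joint passes its speed limit or range.

## Working session

There is one attempt and no reset: what is moved stays moved. The work goes in short steps, Python scripts to look and compute and a tool call to move; the robot and the scene stay as the last step left them, time stands still between calls to the robot, and variables do not carry over. Pictures are saved under pics/ and viewed, at most 10 in all, crops included, and the job is handed in when it is done.

Besides the shell and the picture viewer there is one more tool, called after "Request:" as a command line: name --argument value ..., lists and objects as JSON in quotes. jog_arm: Moves the arm, as the interface text tells. Its arguments: {"type":"object","properties":{"travel":{"type":"array"},"dr":{"type":"array"},"claw":{"type":"array"},"newtons":{"type":"number"}},"required":["travel","dr","claw"]}

```bash
mkdir -p pics
cat > h.py <<'E'
import numpy as np, cv2
from plant import r
from scipy.spatial.transform import Rotation as R
def cloud(c, T=None):
    z=c['range_z']; v,u=np.mgrid[0:480,0:640]
    P=np.stack([(u-c['cx'])/c['fx']*z,-(v-c['cy'])/c['fy']*z,-z],-1)
    if T is None:
        A=np.array(c['attitude'],float)
        M=A if A.shape==(3,3) else (R.from_euler('xyz',A,degrees=True).as_matrix() if A.size==3 else R.from_quat(A).as_matrix())
        t=np.array(c['position'])
    else: M,t=T[:3,:3],T[:3,3]
    W=P@M.T+t; W[z==0]=np.nan
    return W
E
python3 - <<'E'
from h import *
s=r.get_state(); print({k:np.round(s[k],3) for k in('time_s','joints','tcp_pos','eef_rot','gripper_width')})
for n in('top','scene'):
    c=r.capture(n); print(n,[k for k in c],c['position'],c['attitude'],{k:c[k] for k in c if k not in('pixels','range_z')})
    cv2.imwrite(f'pics/{n}.png',c['pixels'][...,::-1]); W=cloud(c)
    for o in('clock','sound_machine','pill_bottle','tumbler','mug','phone','glasses_case'):
        q=r.regions_of(o,n)
        if q:
            p=W[q[0]['pixels']]; print(o,round(q[0]['conf'],2),np.round(q[0]['extent']),np.round(np.nanmedian(p,0),3),np.round(np.nanpercentile(p,2,axis=0),3),np.round(np.nanpercentile(p,98,axis=0),3))
    for o in('bar_top','alarm_lever_tip'):
        for q in r.tip_of(o,n)[:2]:
            u,v=np.round(q['at']).astype(int); print(o,round(q['conf'],2),u,v,np.round(W[v,u],3))
E
```

```text
{'time_s': np.float64(0.0), 'joints': array([-5.4884e+01,  2.0591e+01,  6.3500e-01, -1.9000e-02, -7.0137e+01,
       -1.6508e+01]), 'tcp_pos': array([ 0.215, -0.639,  0.226]), 'eef_rot': array([ 1.79905e+02, -1.00000e-02, -1.61399e+02]), 'gripper_width': np.float64(0.087)}
top ['pixels', 'range_z', 'fx', 'fy', 'cx', 'cy', 'position', 'attitude'] [0.44344314 0.00467092 1.62440094] [  5.74504456  -0.11170709 -90.20579973] {'fx': 560.2928537032664, 'fy': 560.2928537032664, 'cx': 320.39393114045527, 'cy': 235.31598248496067, 'position': array([0.44344314, 0.00467092, 1.62440094]), 'attitude': array([  5.74504456,  -0.11170709, -90.20579973])}
clock 0.69 [214. 238. 292. 304.] [0.506 0.185 0.081] [0.429 0.091 0.047] [0.582 0.281 0.1  ]
sound_machine 0.88 [346. 230. 383. 272.] [ 0.554 -0.116  0.077] [ 0.505 -0.167  0.03 ] [ 0.602 -0.069  0.122]
pill_bottle 0.61 [282. 233. 304. 251.] [0.583 0.077 0.083] [0.565 0.057 0.018] [0.605 0.099 0.092]
tumbler 0.69 [239. 206. 267. 231.] [0.65  0.194 0.072] [ 0.612  0.157 -0.001] [0.673 0.219 0.143]
mug 0.62 [323. 190. 355. 226.] [ 0.687 -0.054  0.011]
[... 844 characters left out ...]
5.] [ 0.591 -0.124  0.071] [ 0.525 -0.173  0.006] [ 0.614 -0.073  0.121]
pill_bottle 0.86 [340. 235. 358. 270.] [0.606 0.076 0.053] [0.567 0.054 0.001] [0.615 0.099 0.088]
tumbler 0.8 [384. 225. 408. 284.] [0.667 0.183 0.1  ] [0.614 0.155 0.008] [0.678 0.214 0.141]
mug 0.73 [282. 255. 320. 301.] [ 0.71  -0.054  0.058] [ 0.638 -0.094  0.002] [ 0.727 -0.011  0.092]
phone 0.56 [149. 244. 181. 282.] [ 0.552 -0.425  0.011] [ 0.474 -0.462  0.004] [ 0.615 -0.386  0.015]
glasses_case 0.81 [452. 212. 487. 251.] [0.503 0.426 0.036] [0.407 0.402 0.003] [0.557 0.459 0.041]
bar_top 0.7 404 226 [0.542 0.226 0.092]
bar_top 0.44 272 260 [ 0.608 -0.127  0.047]
alarm_lever_tip 0.44 367 209 [0.496 0.132 0.122]
```

Run:
```python
from h import *
ims=[]
for n,(x0,y0,x1,y1) in (('top',(200,180,400,330)),('scene',(330,180,530,330))):
    c=r.capture(n); W=cloud(c)
    q=r.regions_of('clock',n)[0]['pixels']
    p=W[q]; p=p[(abs(p[:,2]-0.08)<.005)]
    print(n,len(p),cv2.minAreaRect((p[:,:2]*1000).astype(np.float32)))
    p=W[(W[...,0]>.4)&(W[...,0]<.62)&(W[...,1]>.08)&(W[...,1]<.3)&(abs(W[...,2]-.122)<.012)]
    print('lever',len(p),np.round(p.mean(0),3),np.round(p.min(0),3),np.round(p.max(0),3))
    p=W[q]; p=p[(abs(p[:,2]-0.093)<.005)&(p[:,1]>.16)]
    print('bar',len(p),np.round(p.mean(0),3),cv2.minAreaRect((p[:,:2]*1000).astype(np.float32)))
    ims.append(cv2.resize(c['pixels'][y0:y1,x0:x1,::-1],(400,300),interpolation=cv2.INTER_CUBIC))
cv2.imwrite('pics/a.png',np.hstack(ims))
```

```text
top 1956 ((507.2024230957031, 187.09779357910156), (198.35206604003906, 113.14018249511719), 62.835548400878906)
lever 54 [0.508 0.129 0.125] [0.483 0.112 0.11 ] [0.618 0.198 0.133]
bar 333 [0.525 0.232 0.092] ((515.0537109375, 216.62149047851562), (117.10318756103516, 82.15357208251953), 62.6100959777832)
scene 986 ((532.0381469726562, 174.3070068359375), (198.36883544921875, 166.07192993164062), 60.59067916870117)
lever 151 [0.579 0.166 0.123] [0.486 0.11  0.11 ] [0.62  0.206 0.134]
bar 209 [0.533 0.232 0.092] ((572.9898681640625, 213.37948608398438), (69.60314178466797, 142.08334350585938), 66.45442199707031)
```

View pics/a.png

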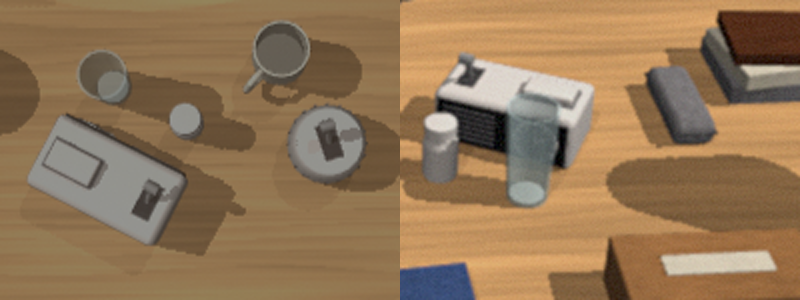

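The clock's yaw is about -27° with its centre at (0.507, 0.187). In the left crop the bar is at about (72,160) and the lever at about (150,195). The tumbler and pill bottle stand on the dial side. Both parts agree with the nominal geometry. I'll travel towards the bar first.

Request:
jog_arm --travel '[[-0.878, 0.633, -0.05], [-0.878, 0.633, -0.05], [-0.878, 0.633, -0.05], [-0.878, 0.633, -0.05], [-0.878, 0.633, -0.05], [-0.878, 0.633, -0.05], [-0.878, 0.633, -0.05], [-0.878, 0.633, -0.05], [-0.878, 0.633, -0.05], [-0.878, 0.633, -0.05]]' --dr '[[0, 0, -0.186], [0, 0, -0.186], [0, 0, -0.186], [0, 0, -0.186], [0, 0, -0.186], [0, 0, -0.186], [0, 0, -0.186], [0, 0, -0.186], [0, 0, -0.186], [0, 0, -0.186]]' --claw '[0, 0, 0, 0, 0, 0, 0, 0, 0, 0]'

```text
time_s: 2.45
tcp_pos: [0.532, -0.1973, 0.2516]
eef_rot: [-180.0, 0.0, -94.2]
contact_force: [-0.4, -0.2, -0.2]
gripper_width: 0.0007
gripper_force: 0.0
```

```bash
cat >> h.py <<'E'
def go(p,yaw):
    s=r.get_state(); M=R.from_euler('xyz',s['eef_rot'],degrees=True)
    T=R.from_euler('xyz',[180,0,yaw],degrees=True)
    d=M.inv().apply(np.array(p)-s['tcp_pos'])
    print('travel',np.round(d/.5,4),'dr',np.round((M.inv()*T).as_rotvec()/2/np.pi,4),'dist',np.linalg.norm(d))
def clk(x,y,z): return [.507+.889*x+.457*y,.187-.457*x+.889*y,z]
def st():
    s=r.get_state(); print({k:np.round(s[k],3) for k in('time_s','joints','tcp_pos','eef_rot','contact_force','gripper_width')})
E
python3 -c "
from h import *
st(); go(clk(-.01,.0,.25),-27.2)"
```

```text
{'time_s': np.float64(2.45), 'joints': array([-5.9700e-01,  9.5410e+00, -1.0972e+01, -5.0000e-03, -6.9466e+01,
       -3.6250e+00]), 'tcp_pos': array([ 0.532, -0.197,  0.252]), 'eef_rot': array([-1.7998e+02,  6.0000e-03, -9.4224e+01]), 'contact_force': array([-0.392, -0.155, -0.237]), 'gripper_width': np.float64(0.001)}
travel [-0.7707  0.1249  0.0032] dr [-1.000e-04 -0.000e+00 -1.862e-01] dist 0.39037539470362015
```

Request:
jog_arm --travel '[[-0.77, 0.125, 0], [-0.77, 0.125, 0], [-0.77, 0.125, 0], [-0.77, 0.125, 0], [-0.77, 0.125, 0], [-0.77, 0.125, 0], [-0.77, 0.125, 0], [-0.77, 0.125, 0], [-0.77, 0.125, 0], [-0.77, 0.125, 0]]' --dr '[[0, 0, -0.186], [0, 0, -0.186], [0, 0, -0.186], [0, 0, -0.186], [0, 0, -0.186], [0, 0, -0.186], [0, 0, -0.186], [0, 0, -0.186], [0, 0, -0.186], [0, 0, -0.186]]' --claw '[0, 0, 0, 0, 0, 0, 0, 0, 0, 0]'

```text
time_s: 3.7
tcp_pos: [0.498, 0.1876, 0.2517]
eef_rot: [-180.0, -0.0, -27.6]
contact_force: [-0.1, -0.3, -0.3]
gripper_width: 0.0002
gripper_force: 0.0
```

Run:
```python
from h import *
st(); s=r.get_state(); c=r.capture('wrist')
T=np.eye(4); T[:3,:3]=R.from_euler('xyz',s['eef_rot'],degrees=True).as_matrix(); T[:3,3]=s['tcp_pos']
W=cloud(c,T@np.array(c['hand_eye'])); cv2.imwrite('pics/w.png',c['pixels'][...,::-1])
for o in('bar_top','alarm_lever_tip'):
    for q in r.tip_of(o,'wrist')[:1]:
        u,v=np.round(q['at']).astype(int); print(o,round(q['conf'],2),u,v,np.round(W[v,u],3))
Z=W[...,2]; N=(abs(W[...,0]-.507)<.14)&(abs(W[...,1]-.187)<.14)
for lo,hi in((.074,.085),(.088,.097),(.112,.135)):
    p=W[N&(Z>lo)&(Z<hi)]; print(lo,len(p),np.round(np.median(p,0),3) if len(p) else '',cv2.minAreaRect((p[:,:2]*1000).astype(np.float32)) if len(p) else '')
print('nominal bar',clk(0,.05,.092),'tip',clk(.019,-.065,.12))
go(clk(0,.05,.098),-27.2)
```

```text
{'time_s': np.float64(3.7), 'joints': array([ 4.1770e+01,  6.1110e+00, -1.5037e+01,  3.0000e-03, -6.8847e+01,
        2.0616e+01]), 'tcp_pos': array([0.498, 0.188, 0.252]), 'eef_rot': array([-1.79996e+02, -4.00000e-03, -2.76130e+01]), 'contact_force': array([-0.141, -0.296, -0.297]), 'gripper_width': np.float64(0.0)}
bar_top 0.86 244 200 [0.532 0.234 0.091]
alarm_lever_tip 0.75 402 183 [0.496 0.121 0.127]
0.074 26988 [0.509 0.169 0.08 ] ((546.1077270507812, 166.2586669921875), (197.13841247558594, 195.4357147216797), 63.155582427978516)
0.088 4403 [0.531 0.228 0.092] ((569.5393676757812, 179.8074951171875), (152.44090270996094, 155.14175415039062), 75.37003326416016)
0.112 1292 [0.502 0.13  0.125] ((574.9078369140625, 148.02615356445312), (191.28257751464844, 54.761573791503906), 30.105445861816406)
nominal bar [0.52985, 0.23145, 0.092] tip [0.494186, 0.120532, 0.12]
travel [ 0.0164 -0.1062  0.3073] dr [-0.    -0.    -0.001] dist 0.1627720271343545
```

View pics/w.png

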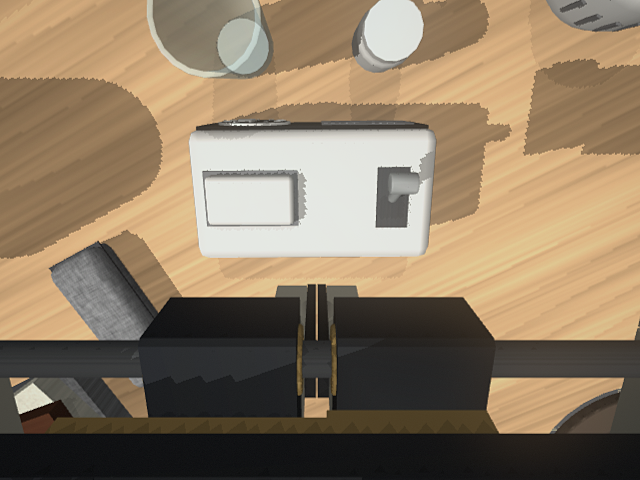

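The picture confirms the positions: bar at about (251,198), and lever tip at about (403,183) leaning to the dial side. Next I'll press the bar.

Request:
jog_arm --travel '[[0.017, -0.106, 0.1], [0.017, -0.106, 0.1], [0.017, -0.106, 0.2], [0.017, -0.106, 0.29], [0.017, -0.106, 0.307], [0.017, -0.106, 0.313], [0.017, -0.106, 0.319], [0.017, -0.106, 0.323], [0.017, -0.106, 0.327], [0.017, -0.106, 0.327]]' --dr '[[0, 0, 0], [0, 0, 0], [0, 0, 0], [0, 0, 0], [0, 0, 0], [0, 0, 0], [0, 0, 0], [0, 0, 0], [0, 0, 0], [0, 0, 0]]' --claw '[0, 0, 0, 0, 0, 0, 0, 0, 0, 0]'

```text
time_s: 5.1
tcp_pos: [0.5307, 0.2327, 0.0889]
eef_rot: [-179.9, -0.1, -27.5]
contact_force: [1.4, 0.4, 2.8]
gripper_width: 0.0004
gripper_force: 1.4
```

Request:
jog_arm --travel '[[0, 0, 0.002], [0, 0, 0.004], [0, 0, 0.006], [0, 0, 0.008], [0, 0, 0.008], [0, 0, 0.008], [0, 0, 0.008], [0, 0, 0.008], [0, 0, 0.008], [0, 0, 0.008]]' --dr '[[0, 0, 0], [0, 0, 0], [0, 0, 0], [0, 0, 0], [0, 0, 0], [0, 0, 0], [0, 0, 0], [0, 0, 0], [0, 0, 0], [0, 0, 0]]' --claw '[0, 0, 0, 0, 0, 0, 0, 0, 0, 0]'

```text
time_s: 6.35
tcp_pos: [0.5306, 0.2327, 0.0861]
eef_rot: [-179.9, -0.1, -27.4]
contact_force: [-2.4, 0.4, 17.5]
gripper_width: 0.0003
gripper_force: 8.8
```

The bar has bottomed out: the force is 17.5 N and the height is right. Now I'll lift off and go over to the dial side of the lever.

```bash
python3 -c "
from h import *
go(clk(.058,-.065,.17),-27.2)"
```

```text
travel [ 0.1168  0.232  -0.1681] dr [-0.0003 -0.0002 -0.0006] dist 0.15471395323153556
```

Request:
jog_arm --travel '[[0, 0, -0.06], [0, 0, -0.16], [0, 0, -0.168], [0.117, 0.1, -0.168], [0.117, 0.2, -0.168], [0.117, 0.232, -0.168], [0.117, 0.232, -0.168], [0.117, 0.232, -0.168], [0.117, 0.232, -0.168], [0.117, 0.232, -0.168]]' --dr '[[0, 0, 0], [0, 0, 0], [0, 0, 0], [0, 0, 0], [0, 0, 0], [0, 0, 0], [0, 0, 0], [0, 0, 0], [0, 0, 0], [0, 0, 0]]' --claw '[0, 0, 0, 0, 0, 0, 0, 0, 0, 0]'

```text
time_s: 7.6
tcp_pos: [0.5283, 0.1029, 0.1678]
eef_rot: [180.0, 0.0, -27.4]
contact_force: [-0.3, -0.2, 0.4]
gripper_width: 0.0003
gripper_force: 0.0
```

Run:
```python
from h import *
st(); r.capture('wrist') if 0 else None
c=r.capture('top'); cv2.imwrite('pics/t2.png',cv2.resize(c['pixels'][190:320,200:400,::-1],(800,520)))
go(clk(.058,-.065,.108),-27.2); go(clk(-.012,-.065,.108),-27.2)
```

```text
{'time_s': np.float64(7.6), 'joints': array([ 3.1900e+01,  1.0460e+01, -2.1375e+01, -4.0000e-03, -5.8190e+01,
        3.0685e+01]), 'tcp_pos': array([0.528, 0.103, 0.168]), 'eef_rot': array([ 1.79981e+02,  1.60000e-02, -2.74170e+01]), 'contact_force': array([-0.269, -0.152,  0.433]), 'gripper_width': np.float64(0.0)}
travel [ 0.0011 -0.0003  0.1197] dr [ 0.      0.     -0.0006] dist 0.05984087428008502
travel [-0.1388  0.0002  0.1197] dr [ 0.      0.     -0.0006] dist 0.0916445803576723
```

View pics/t2.png

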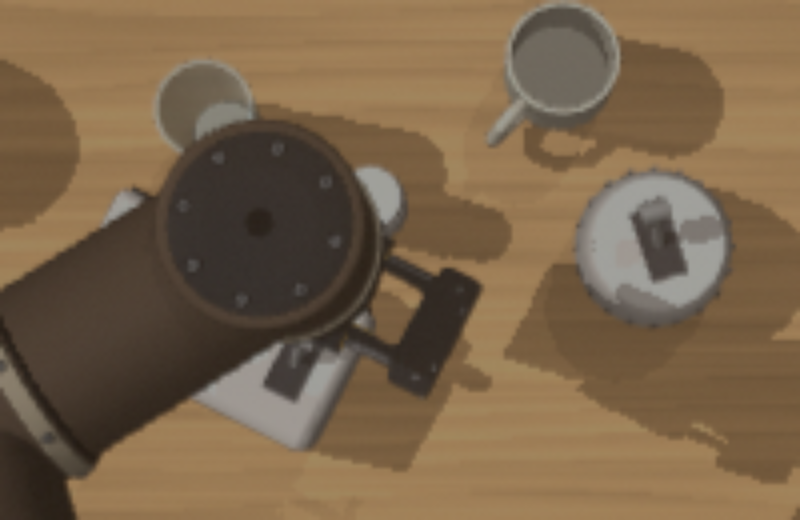

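The hand is beside the lever and the tumbler, pill bottle at about (380,200), and sound machine are undisturbed. I'll lower and push.

Request:
jog_arm --travel '[[0, 0, 0.08], [0, 0, 0.12], [0, 0, 0.12], [-0.02, 0, 0.12], [-0.04, 0, 0.12], [-0.06, 0, 0.12], [-0.08, 0, 0.12], [-0.1, 0, 0.12], [-0.116, 0, 0.12], [-0.116, 0, 0.12]]' --dr '[[0, 0, 0], [0, 0, 0], [0, 0, 0], [0, 0, 0], [0, 0, 0], [0, 0, 0], [0, 0, 0], [0, 0, 0], [0, 0, 0], [0, 0, 0]]' --claw '[0, 0, 0, 0, 0, 0, 0, 0, 0, 0]'

```text
time_s: 8.9
tcp_pos: [0.4768, 0.1289, 0.1082]
eef_rot: [180.0, -0.1, -27.4]
contact_force: [3.4, -2.7, -0.6]
gripper_width: 0.0003
gripper_force: 2.2
```

Request:
jog_arm --travel '[[0.04, 0, 0], [0.08, 0, 0], [0.08, 0, -0.1], [0.08, 0, -0.2], [0.08, 0, -0.3], [-0.1, 0, -0.3], [-0.2, 0, -0.3], [-0.2, 0, -0.3], [-0.2, 0, -0.3], [-0.2, 0, -0.3]]' --dr '[[0, 0, 0], [0, 0, 0], [0, 0, 0], [0, 0, 0], [0, 0, 0], [0, 0, 0], [0, 0, 0], [0, 0, 0], [0, 0, 0], [0, 0, 0]]' --claw '[0, 0, 0, 0, 0, 0, 0, 0, 0, 0]'

```text
time_s: 10.15
tcp_pos: [0.3886, 0.175, 0.2581]
eef_rot: [180.0, -0.0, -27.5]
contact_force: [-0.4, 0.1, 1.0]
gripper_width: 0.0004
gripper_force: 0.0
```

Run:
```python
from h import *
st(); s=r.get_state(); c=r.capture('wrist')
T=np.eye(4); T[:3,:3]=R.from_euler('xyz',s['eef_rot'],degrees=True).as_matrix(); T[:3,3]=s['tcp_pos']
W=cloud(c,T@np.array(c['hand_eye'])); cv2.imwrite('pics/w2.png',c['pixels'][...,::-1])
for o in('bar_top','alarm_lever_tip'):
    for q in r.tip_of(o,'wrist')[:1]:
        u,v=np.round(q['at']).astype(int); print(o,round(q['conf'],2),u,v,np.round(W[v,u],3))
print(clk(-.019,-.065,.12))
```

```text
{'time_s': np.float64(10.15), 'joints': array([ 5.1000e+01, -5.1300e+00, -2.5571e+01,  5.0000e-03, -6.9570e+01,
        1.1519e+01]), 'tcp_pos': array([0.389, 0.175, 0.258]), 'eef_rot': array([ 1.79988e+02, -3.00000e-03, -2.74790e+01]), 'contact_force': array([-0.442,  0.077,  1.042]), 'gripper_width': np.float64(0.0)}
bar_top 0.8 156 78 [0.531 0.233 0.093]
alarm_lever_tip 0.97 316 106 [0.459 0.138 0.126]
[0.46040400000000004, 0.137898, 0.12]
```

View pics/w2.png

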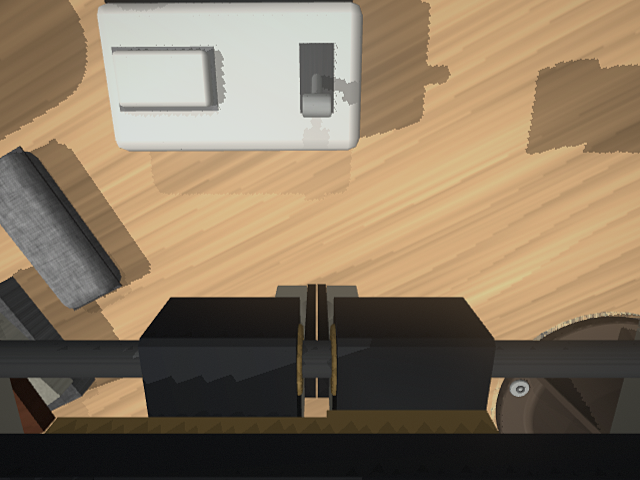

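The lever tip now leans away from the dial at about (316,106), at the far-end position, and the bar is up. The hand is clear of everything.

```bash
python3 -c "
from plant import r
print(r.close_job())"
```

```text
the job is handed in; nothing more can be done
None
```

I pressed the stop bar to the bottom and let it come back up, then snapped the alarm lever over to the side away from the dial. The job is handed in with no verdict returned; I saw no sign that anything else on the table had moved, but did not re-measure it.

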